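# Free the pawl and close the gluing press

### The arm

A 7-joint arm with a two-finger parallel gripper is mounted at the origin on the work surface. World frame = base frame: x ahead of the robot, y to its left, z up, the work surface at z = 0. Lengths are in mm, angles in rad, forces in N, time in s.
With the tool pointing down it reaches from about 350 to 900 mm from the base axis. Payload 8.1 kg.
Tool frame: the origin (TCP) lies midway between the tips of the shut fingers; the grasp point (between the pads) lies 19 mm behind it; z points along the fingers, y is the line along which they close (so a half turn about z gives the same grasp; the last joint's range is limited). The gripper opens to 85 mm and grips with 20 to 120 N. Pads are 22 mm wide; open, the fingers measure 114 mm over their backs; the gripper's body (76 mm by 85 mm) begins 54 mm behind the grasp point. The pads swing forward as they close: fully open they stand 13 mm farther back than shut.
Start: joints at [-1.334, 0.434, 0.025, 1.573, -0.012, 1.134, -0.075], TCP at [208.339, 589.267, 231.323] pointing down, gripper open.
Joint ranges: [-2.62, 2.62], [-0.44, 2.09], [-1.27, 1.32], [0.08, 2.57], [-1.32, 4.46], [0.12, 2], [-2.74, 2.74]. Speed limits (rad/s): [2.22, 2.22, 3.01, 3.01, 3.14, 3.14, 3.14].

### API

Orientations are given as a unit quaternion [x, y, z, w].
In Python, from workcell import read_state, camera, hand_in gives the robot as it stands. The module is installed in compiled form; this text tells all that it offers.
- The arm moves only by the shell command python3 -m pendant 'ROWS' [FORCE]. ROWS is JSON, a list of rows, each an object with "travel": the shift along the tool's x, y, z in mm, a list of three; "turn": the turn about the tool's z in degrees; "jaw": the finger opening in mm, from 0 to 85.4. In form: [{"travel": [x, y, z], "turn": turn, "jaw": jaw}, ...]. A call has exactly 8 rows; each row shifts and turns the commanded pose from where the row before left it, along the tool's axes as they then stand; what a row does not reach is not made up. A row lasts 1/10 s, in which the tool goes at most 50 mm and 8.59 degrees, less where a joint would pass 70% of its speed; a pose out of reach is approached as far as the arm can. A call is refused whole if a number of a shift passes 50 or a number of a turn 8.59, either way. A call with a gripper value outside its range is refused whole. The fingers move at their own pace and stop on an object; FORCE is the grip in N (left out, the last holds). Time passes only in rows, so rows that do not move let the fingers close, or fill a call up. It gives the time, the measured TCP pose, the force, the opening and the grip force at its end, in the units of the state.
- read_state(): the state, without advancing time (a new reading comes with each control period).
- camera(name): name is "scene" or "top" or "wrist"; returns a dict with "frame" (384x512x3 uint8, red, green, blue), "fov_y" (degrees; the focal length in pixels is half the picture's height over the tangent of half this angle, whatever the lens; pixels are square), "cx", "cy" (the principal point, pixels), "R" (3x3) and "t" (3): a world point X has camera coordinates R X + t. Camera axes: x right, y down, z forward; pixel columns grow to the right and rows downward; lengths in mm; the calibration is good to about 2 mm. A picture is of the moment at which its call begins. There is no depth.
- hand_in(): hands the job in; it is judged then, once.
The state is a dict: "t": time; "joints": joint angles; "dq": joint speeds; "joint_torque": joint torques, N m; "tool_pos": TCP position; "ee_rot": TCP orientation; "wrist_force": force on the tool from outside, world axes, zero at the start; "ft_torque": the same for the moment, N m; "width": finger opening in mm; "gripper_force": force on a finger pad.
Only numpy, scipy, OpenCV 4.12 (cv2) and the standard library are available. Lean on these libraries where they do the work, as an engineer would, in place of code of your own. Each camera call takes 0.05 s, during which the arm holds its last target. There are 200 camera calls.

### The job

Close the gluing press on the reed block: press the ratchet pawl's thumb tab down until the pawl is fully free, then push the raised press arm down by its handle, past all its teeth, until its pad rests on the block. Work with the fingertips only: do not grip or lift anything, leave the pawl free, the block in its bed and the small parts around the press where they are, and finish clear of everything.

Things in the scene. Friction and masses are not known exactly. Their poses are not given: they have to be found in the camera images.
- press: ratchet gluing press: dark wood base board 140 x 330 x 15 mm on the bench, fixed. Origin on the bench surface, press frame x along the arm's hinge axis, y from the hinge towards the handle end of the arm, z up (the board spans y from -195 to +135 mm). Its yaw is given by its attitude
- lever_hinge (a point): arm's hinge axis (along press x), at press (0, -100, 100) mm
- press_arm (a joint): angle of the press arm, rad: 0 fully raised (0.90 rad above level), growing as the arm comes down; the pad meets the reed block at 0.90, where the arm is level. A stiff hinge: the arm stays where it is left; pushing its handle down takes about 2 to 6 N, and pressing on after it is seated only squeezes the block. While the pawl is hooked the ratchet stops the arm at 0.22, and would again at 0.52 and 0.82
- lever_handle (a point): centre of the arm's crosswise wooden handle bar, 28 mm in diameter, 110 mm long along press x, 215 mm from the hinge axis. It swings in a circle about lever_hinge in the press y-z plane: at joint value q it lies at 215 mm x (cos(0.90 - q), sin(0.90 - q)) in (y, z) from the hinge
- pawl_hinge (a point): pawl's hinge axis (along press x), at press (0, -140, 35) mm
- pawl (a joint): angle of the steel pawl, rad: 0 hooked over a tooth, 0.40 fully free (its stop); clear of the teeth above about 0.2. Friction pivot without a spring: it stays where it is left; pressing takes about 2 to 3 N at the tab
- pawl_tab (a point): centre of the upper face of the pawl's thumb tab, a 36 (press x) x 30 (press y) x 6 mm steel plate, at the end of the press opposite the handle. With the pawl hooked it is level, 58 mm towards press -y and 38 mm above pawl_hinge; pressed down it turns about pawl_hinge (-y edge sinking) and ends 26 mm lower and 10 mm further out, tilted by 0.40 rad
- reed_block: wooden reed block, 120 x 44 x 45 mm, loose in the low-fenced bed of the press (top face 60 mm above the bench); origin under its middle
- button0: bone bass button, 14 mm across, 15 mm high, loose; origin under its middle
- button1: bone bass button, 14 mm across, 15 mm high, loose; origin under its middle
- button2: bone bass button, 14 mm across, 15 mm high, loose; origin under its middle
- button3: bone bass button, 14 mm across, 15 mm high, loose; origin under its middle
- wedge: boxwood tuning wedge, stepped slip 90 x 20 x 16 mm, loose; origin under its middle
- slider_bar: nickel register slider, flat bar 75 x 14 x 5 mm with a 12 mm stud, loose; origin under its middle
- bead_dish: blue glass bead dish, 90 mm across, 28 mm high, loose; origin under its middle
There are look-alikes about, which are no part of the job. Several things have the shape of the reed_block; the one meant has the colours described above.

How it is judged (in metres and radians):
On the way, in this order (a step that is already met when the one before it is completed fails the run):
1. the pawl is pressed free (0.28 rad or more) while the arm is still up (value of joint pawl above 0.28 rad and value of joint press_arm below 0.35 rad), for 0.2 s.
2. the arm is down on the block with the pawl free (value of joint press_arm above 0.87 rad and value of joint pawl above 0.25 rad), for 0.2 s.
At the end, for the whole second after the job is handed in: The arm is at rest on the block (its joint between 0.87 and 0.96, so the pad is within about 3 mm of seated), the pawl still free (above 0.25), the reed block upright, still and within 10 mm of where it was, and each small part within 15 mm of where it was (all of step 2 and distance of reed_block from where it was at the start of the episode below 0.01 m and angle between reed_block's own z axis and vertical below 0.05 rad and linear speed of reed_block below 0.01 m/s and value of joint press_arm below 0.96 rad and distance of each of button0, button1, button2, button3, wedge, slider_bar, bead_dish from where it was at the start of the episode below 0.015 m); the robot touches nothing.
It fails at once if a bystander (button, wedge, register slider or dish) is shifted more than 15 mm (distance of any of button0, button1, button2, button3, wedge, slider_bar, bead_dish from where it was at the start of the episode above 0.015 m).
It fails at once if the reed block is lifted or shifted more than 12 mm (distance of reed_block from where it was at the start of the episode above 0.012 m or height (world z) of reed_block above 0.027 m).
It fails at once if the press arm is lifted to its upper stop instead of pushed down (value of joint press_arm below 0.02 rad).
It also fails if it takes over 48 s, if anything falls off the work surface, if the arm or the gripper's body presses on something with over 40 N, if the wrist force passes 120 N, or if a joint passes its speed limit or range.

## Working session

There is one attempt and no reset: what is moved stays moved. The work goes in short steps, Python scripts to look and compute and a shell command to move; the robot and the scene stay as the last step left them, time stands still between calls to the robot, and variables do not carry over. Pictures are saved under pics/ and viewed, at most 10 in all, crops included, and the job is handed in when it is done.

```bash
mkdir -p pics; python3 - <<'E'
from workcell import read_state,camera
import cv2,pickle
s=read_state();print(s)
for n in ("top","scene"):
    c=camera(n);pickle.dump(c,open(n+".pkl","wb"))
    cv2.imwrite(f"pics/{n}.png",cv2.resize(c["frame"][:,:,::-1],(800,600),interpolation=cv2.INTER_CUBIC))
    print(n,c["fov_y"],c["cx"],c["cy"],c["R"],c["t"])
E
```

```text
{'t': 0.0, 'joints': array([-1.33356751,  0.43524802,  0.0249618 ,  1.57411643, -0.0115927 ,
        1.13397425, -0.07512962]), 'dq': array([ 0.00125836,  0.00054056, -0.00092007,  0.00033506, -0.00208718,
       -0.00194662,  0.00030656]), 'joint_torque': array([-7.20324933e-04, -6.70475578e+01,  1.02490559e+00, -3.16223717e+01,
        1.55828660e-02,  1.24180157e-02,  1.45859201e-05]), 'tool_pos': array([208.20910706, 588.75995183, 230.50280083]), 'ee_rot': array([ 1.69140516e-01,  9.85591622e-01, -7.98196281e-04, -6.20399645e-05]), 'wrist_force': array([ 0.62765011, -0.43832276, -0.52472385]), 'ft_torque': array([ 0.04279973, -0.02230349, -0.0040141 ]), 'gripper_force': 0.0, 'width': 85.09240008347597}
top 51.11525426845851 263.2196728252076 190.9739066116613 [[-0.03018483 -0.9993527  -0.01957191]
 [-0.99081435  0.03249773 -0.1312662 ]
 [ 0.13181727  0.01542988 -0.99115394]] [   8.92160628  576.00524753 1108.69270629]
scene 54.13989409876747 257.11304013591786 195.85244129681905 [[-0.19454261  0.98083761  0.01052422]
 [ 0.67376386  0.1414188  -0.7252882 ]
 [-0.71287827 -0.13400862 -0.68836492]] [ 116.44529774 -246.04598361 1440.40823396]
```

View pics/top.png

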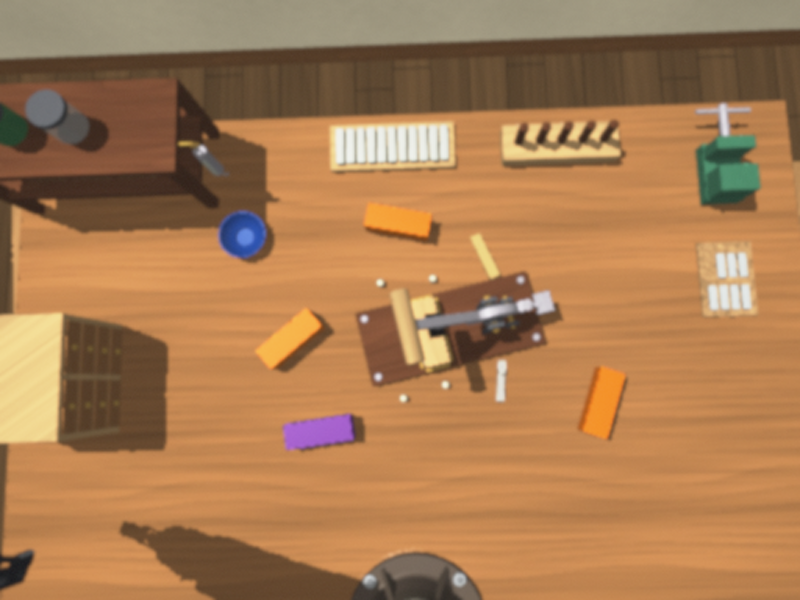

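View pics/scene.png

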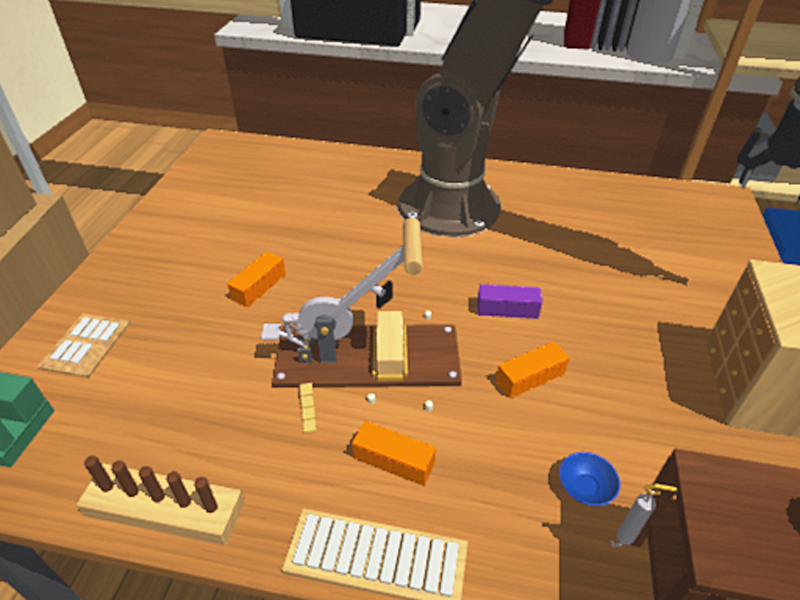

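The top view shows the press board with screws at (364,319), (378,377), (520,281) and (536,338), the tab at (543,302) and the handle from (399,291) to (411,362). The scene view shows the tab at (271,331) and the raised handle from (412,224) to (412,268).

```bash
cat > h.py <<'E'
import pickle,numpy as np,cv2
C={n:pickle.load(open(n+".pkl","rb")) for n in("top","scene")}
def ray(n,uv):
    c=C[n];f=192/np.tan(np.radians(c["fov_y"]/2));R=np.array(c["R"]);t=np.array(c["t"])
    d=R.T@np.array([(uv[0]-c["cx"])/f,(uv[1]-c["cy"])/f,1]);return -R.T@t,d/np.linalg.norm(d)
def onz(n,uv,z):
    o,d=ray(n,uv);return o+d*(z-o[2])/d[2]
def tri(a,b):
    (o,d),(p,e)=ray("top",a),ray("scene",b)
    s=np.linalg.lstsq(np.c_[d,-e],p-o,rcond=None)[0];x,y=o+s[0]*d,p+s[1]*e
    return (x+y)/2,np.linalg.norm(x-y)
E
python3 - <<'E'
from h import *
np.set_printoptions(precision=1,suppress=True)
k=1/1.5625
im=cv2.cvtColor(C["top"]["frame"],cv2.COLOR_RGB2HSV)
m=((im[:,:,2]<115)&(im[:,:,1]>60)).astype(np.uint8)
w=np.zeros_like(m);w[165:255,220:360]=m[165:255,220:360]
cs=cv2.findContours(w,0,2)[0];c=np.vstack([c for c in cs if cv2.contourArea(c)>150])
P=np.array([onz("top",p[0],15)[:2] for p in c],np.float32)
print("board rect",cv2.minAreaRect(P))
S=np.array([onz("top",(u*k,v*k),15) for u,v in[(364,319),(378,377),(520,281),(536,338)]])
print(S,S.mean(0))
y=(S[0]+S[1]-S[2]-S[3]);print("yaw of press y",np.arctan2(y[1],y[0]))
for a,b in[((543,302),(271,331)),((399,291),(412,268)),((411,362),(412,226))]:
    print(*tri(np.array(a)*k,np.array(b)*k))
for n,u in dict(b0=(380,283),b1=(433,279),b2=(446,385),b3=(404,398),wedge1=(476,238),wedge2=(493,274),sl1=(503,363),sl2=(501,400)).items(): print(n,onz("top",np.array(u)*k,12))
E
```

```text
board rect ((476.7477722167969, -165.878173828125), (125.64633178710938, 244.3212127685547), 8.691133499145508)
[[ 543.3   80.2   15. ]
 [ 435.5   56.6   15. ]
 [ 605.1 -212.6   15. ]
 [ 498.  -236.3   15. ]] [520.5 -78.   15. ]
yaw of press y 1.779832032901808
[ 557.5 -242.    71.3] 0.10531135994994063
[558.5   4.9 257.7] 0.48945090728941215
[454. -12. 257.] 5.25328096049035
b0 [610.5  49.   12. ]
b1 [614.8 -50.7  12. ]
b2 [417.2 -67.6  12. ]
b3 [395.9  10.1  12. ]
wedge1 [ 690.6 -134.6   12. ]
wedge2 [ 620.6 -163.4   12. ]
sl1 [ 454.1 -173.8   12. ]
sl2 [ 387.1 -166.9   12. ]
```

```bash
python3 -m pendant '[{"travel":[0,0,-30],"turn":-7.9,"jaw":0},{"travel":[0,0,-30],"turn":-7.9,"jaw":0},{"travel":[0,0,-30],"turn":-7.9,"jaw":0},{"travel":[0,0,-30],"turn":-7.8,"jaw":0},{"travel":[0,0,0],"turn":0,"jaw":0},{"travel":[0,0,0],"turn":0,"jaw":0},{"travel":[0,0,0],"turn":0,"jaw":0},{"travel":[0,0,0],"turn":0,"jaw":0}]' 20
```

```text
t: 0.9
tool_pos: [208.2, 588.7, 349.9]
ee_rot: [-0.104, 0.995, -0.001, -0.0]
wrist_force: [0.2, 0.2, -0.7]
width: 0.1
gripper_force: 0.0
```

```bash
cat > w.py <<'E'
import numpy as np
from workcell import read_state
from scipy.spatial.transform import Rotation as R
O=np.array([514.3,-48.7,0]);X=np.array([.978,.2076,0]);Y=np.array([-.2076,.978,0])
def rep(tx,ty,tz):
    s=read_state();p=np.array(s["tool_pos"]);M=R.from_quat(s["ee_rot"]).as_matrix()
    d=O+X*tx+Y*ty+[0,0,tz]-p;q=p-O
    print("t",s["t"],"press",np.round([q@X,q@Y,p[2]],1),"todo tool",np.round(M.T@d,1),"F",np.round(s["wrist_force"],1),"w",round(s["width"],1),"yaw err deg",np.degrees(np.arctan2(M[:2,1]@X[:2],M[:2,1]@Y[:2])).round(1))
E
python3 -c "
from w import *;rep(1,-206,350)"
```

```text
t 0.9 press [-167.   686.9  349.9] todo tool [-168.1 -893.     1.7] F [ 0.2  0.2 -0.7] w 0.1 yaw err deg 0.0
```

```bash
python3 -m pendant '[{"travel":[-8,-44,0],"turn":0,"jaw":0},{"travel":[-8,-44,0],"turn":0,"jaw":0},{"travel":[-8,-44,0],"turn":0,"jaw":0},{"travel":[-8,-44,0],"turn":0,"jaw":0},{"travel":[-8,-44,0],"turn":0,"jaw":0},{"travel":[-8,-44,0],"turn":0,"jaw":0},{"travel":[-8,-44,0],"turn":0,"jaw":0},{"travel":[-8,-44,0],"turn":0,"jaw":0}]'; python3 -m pendant '[{"travel":[-8,-44,0],"turn":0,"jaw":0},{"travel":[-8,-44,0],"turn":0,"jaw":0},{"travel":[-8,-44,0],"turn":0,"jaw":0},{"travel":[-8,-44,0],"turn":0,"jaw":0},{"travel":[-8,-44,0],"turn":0,"jaw":0},{"travel":[-8,-44,0],"turn":0,"jaw":0},{"travel":[-8,-44,0],"turn":0,"jaw":0},{"travel":[-8,-44,0],"turn":0,"jaw":0}]'; python3 -c "
from w import *;rep(1,-206,350)"
```

```text
t: 1.7
tool_pos: [344.4, 256.3, 350.7]
ee_rot: [-0.104, 0.995, -0.0, -0.0]
wrist_force: [0.5, 0.2, -0.2]
width: -0.2
gripper_force: 0.0
t: 2.5
tool_pos: [480.2, -74.2, 350.9]
ee_rot: [-0.105, 0.995, 0.0, -0.0]
wrist_force: [0.6, 0.6, -0.8]
width: 0.0
gripper_force: 0.0
t 2.5 press [-38.6 -17.9 350.9] todo tool [ -39.5 -188.1    0.8] F [ 0.6  0.6 -0.8] w 0.0 yaw err deg -0.0
```

```bash
python3 -m pendant '[{"travel":[-9,-47,0],"turn":0,"jaw":0},{"travel":[-9,-47,0],"turn":0,"jaw":0},{"travel":[-9,-47,0],"turn":0,"jaw":0},{"travel":[-9,-47,0],"turn":0,"jaw":0},{"travel":[-3,0,48],"turn":0,"jaw":0},{"travel":[0,0,48],"turn":0,"jaw":0},{"travel":[0,0,48],"turn":0,"jaw":0},{"travel":[0,0,48],"turn":0,"jaw":0}]'; python3 -m pendant '[{"travel":[0,0,30],"turn":0,"jaw":0},{"travel":[0,0,20],"turn":0,"jaw":0},{"travel":[0,0,10],"turn":0,"jaw":0},{"travel":[0,0,0],"turn":0,"jaw":0},{"travel":[0,0,0],"turn":0,"jaw":0},{"travel":[0,0,0],"turn":0,"jaw":0},{"travel":[0,0,0],"turn":0,"jaw":0},{"travel":[0,0,0],"turn":0,"jaw":0}]'; python3 - <<'E'
from w import *;rep(1,-206,51)
from workcell import camera
import cv2,numpy as np
a=camera("scene")["frame"][150:280,150:310,::-1];b=camera("top")["frame"][150:280,240:400,::-1]
cv2.imwrite("pics/a.png",cv2.resize(np.hstack([a,b]),(800,325),interpolation=cv2.INTER_CUBIC))
E
```

```text
t: 3.3
tool_pos: [556.9, -248.1, 156.8]
ee_rot: [-0.104, 0.995, 0.0, -0.0]
wrist_force: [0.5, 0.2, 0.1]
width: -0.1
gripper_force: 0.0
t: 4.1
tool_pos: [558.0, -248.5, 100.1]
ee_rot: [-0.105, 0.994, -0.0, 0.001]
wrist_force: [0.7, -0.3, -0.2]
width: 0.3
gripper_force: 0.0
t 4.1 press [   1.2 -204.4  100.1] todo tool [ 0.3 -1.5 49.1] F [ 0.7 -0.3 -0.2] w 0.3 yaw err deg -0.0
```

View pics/a.png

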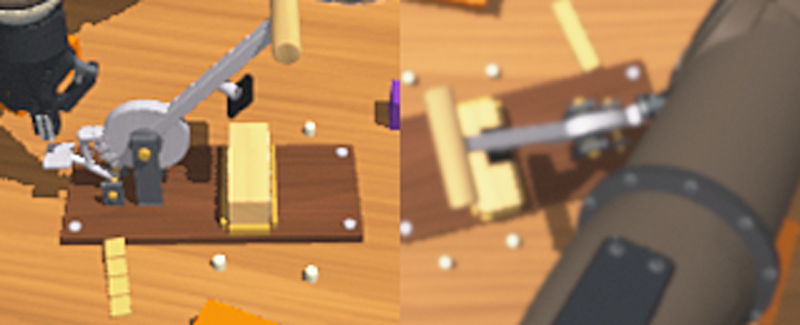

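The scene crop (left) shows the closed fingertips at (45,130), right above the tab at (60,155), and clear of the ratchet disc. I'll press now.

```bash
python3 -m pendant '[{"travel":[0,-1,12],"turn":0,"jaw":0},{"travel":[0,0,10],"turn":0,"jaw":0},{"travel":[0,0,5],"turn":0,"jaw":0},{"travel":[0,0,4],"turn":0,"jaw":0},{"travel":[0,0,4],"turn":0,"jaw":0},{"travel":[0,0,3],"turn":0,"jaw":0},{"travel":[0,0,3],"turn":0,"jaw":0},{"travel":[0,0,0],"turn":0,"jaw":0}]'; python3 -c "
from w import *;rep(1,-206,51)"
```

```text
t: 5.0
tool_pos: [558.3, -250.5, 58.4]
ee_rot: [-0.104, 0.995, -0.001, 0.001]
wrist_force: [0.6, -4.7, 2.6]
width: 0.3
gripper_force: 2.3
t 5.0 press [   1.1 -206.4   58.4] todo tool [0.1 0.5 7.4] F [ 0.6 -4.7  2.6] w 0.3 yaw err deg -0.0
```

```bash
python3 -m pendant '[{"travel":[0,0,2],"turn":0,"jaw":0},{"travel":[0,0,2],"turn":0,"jaw":0},{"travel":[0,0,1],"turn":0,"jaw":0},{"travel":[0,0,1],"turn":0,"jaw":0},{"travel":[0,0,1],"turn":0,"jaw":0},{"travel":[0,0,0],"turn":0,"jaw":0},{"travel":[0,0,0],"turn":0,"jaw":0},{"travel":[0,0,0],"turn":0,"jaw":0}]'; python3 - <<'E'
from w import *;rep(1,-206,51)
from workcell import camera
import cv2,numpy as np
a=camera("scene")["frame"][170:260,160:280,::-1]
cv2.imwrite("pics/b.png",cv2.resize(a,(720,540),interpolation=cv2.INTER_CUBIC))
E
```

```text
t: 5.8
tool_pos: [559.4, -254.0, 53.7]
ee_rot: [-0.103, 0.995, -0.003, 0.002]
wrist_force: [-0.1, -13.9, 14.4]
width: -0.0
gripper_force: 9.6
t 5.8 press [   1.5 -210.2   53.7] todo tool [0.5 4.3 2.7] F [ -0.1 -13.9  14.4] w -0.0 yaw err deg 0.1
```

View pics/b.png

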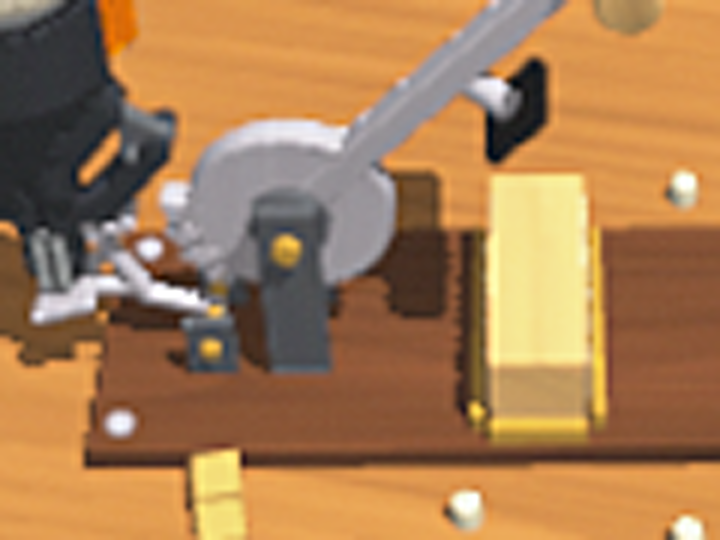

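The crop shows the tab at (70,300), tilted and pushed down under the fingers. The pawl nose is off the disc and the force has climbed to 14 N, so it looks to be at its stop. I'll back off outward and up, then check.

```bash
python3 -m pendant '[{"travel":[0,-4,0],"turn":0,"jaw":0},{"travel":[0,-4,-4],"turn":0,"jaw":0},{"travel":[0,-6,-15],"turn":0,"jaw":0},{"travel":[0,-6,-30],"turn":0,"jaw":0},{"travel":[0,0,-45],"turn":0,"jaw":0},{"travel":[0,0,-45],"turn":0,"jaw":0},{"travel":[0,0,-45],"turn":0,"jaw":0},{"travel":[0,0,-45],"turn":0,"jaw":0}]'; python3 - <<'E'
from w import *;rep(1,40,320)
from workcell import camera
import cv2,numpy as np
a=camera("scene")["frame"][120:270,130:330,::-1]
cv2.imwrite("pics/c.png",cv2.resize(a,(800,600),interpolation=cv2.INTER_CUBIC))
E
```

```text
t: 6.65
tool_pos: [561.3, -267.2, 281.5]
ee_rot: [-0.105, 0.994, 0.001, -0.001]
wrist_force: [1.5, -0.4, -1.0]
width: -0.4
gripper_force: 0.0
t 6.65 press [   0.6 -223.5  281.5] todo tool [ -0.9 263.6 -37.9] F [ 1.5 -0.4 -1. ] w -0.4 yaw err deg -0.1
```

View pics/c.png

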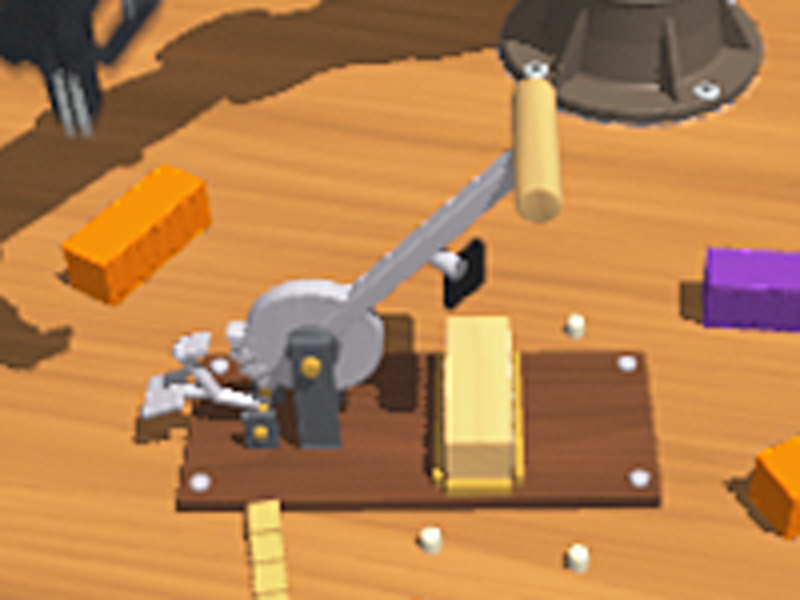

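The crop shows the pawl staying down: the tab is at (168,390), tilted, and its hook at (192,350) is well off the teeth. Next I'll compare the tab's position with its free and hooked predictions.

```bash
python3 - <<'E'
from h import *; from w import O,X,Y
c=C["scene"];f=192/np.tan(np.radians(c["fov_y"]/2))
for n,y,z in(("hooked",-198,73),("free",-208,47),("free outer",-208-13.8,47-5.8),("free inner",-208+13.8,47+5.8)):
  p=np.array(c["R"])@(O+Y*y+[0,0,z])+c["t"];u=f*p[:2]/p[2]+[c["cx"],c["cy"]];print(n,(u-[130,120])*4)
for q in (.08,.22,.9):print(q,215*np.cos(.9-q)-100,215*np.sin(.9-q)+100)
E
python3 -m pendant '[{"travel":[0,0,-45],"turn":0,"jaw":0},{"travel":[0,30,-10],"turn":0,"jaw":0},{"travel":[0,48,0],"turn":0,"jaw":0},{"travel":[0,48,0],"turn":0,"jaw":0},{"travel":[0,48,0],"turn":0,"jaw":0},{"travel":[0,48,0],"turn":0,"jaw":0},{"travel":[0,48,0],"turn":0,"jaw":0},{"travel":[0,0,0],"turn":0,"jaw":0}]'; python3 -c "
from w import *;rep(1,52,285)"
```

```text
hooked [173.95021724 363.34363442]
free [164.8512047  389.48148597]
free outer [146.218272   395.23476894]
free inner [183.61873994 383.68664184]
0.08 46.67755956683689 257.1963533912826
0.22 67.1781345314495 235.19050016397074
0.9 115.0 100.0
t: 7.5
tool_pos: [503.7, 3.8, 334.3]
ee_rot: [-0.111, 0.994, 0.002, -0.001]
wrist_force: [1.1, 0.2, -0.9]
width: -0.2
gripper_force: 0.0
t 7.5 press [  0.5  53.5 334.3] todo tool [-0.6 -1.7 49.3] F [ 1.1  0.2 -0.9] w -0.2 yaw err deg -0.7
```

The tab matches the free prediction: (168,390) seen against (165,389) predicted. Pushing the handle along its arc.

```bash
python3 -m pendant '[{"travel":[0,0,40],"turn":0,"jaw":0},{"travel":[0,1,12],"turn":0,"jaw":0},{"travel":[0,3,8],"turn":0,"jaw":0},{"travel":[0,5,8],"turn":0,"jaw":0},{"travel":[0,6,9],"turn":0,"jaw":0},{"travel":[0,5,9],"turn":0,"jaw":0},{"travel":[0,4,8],"turn":0,"jaw":0},{"travel":[0,4,8],"turn":0,"jaw":0}]'; python3 -c "
from w import *;rep(1,84,225)"
```

```text
t: 8.3
tool_pos: [501.0, 24.8, 234.6]
ee_rot: [-0.105, 0.994, 0.001, 0.001]
wrist_force: [-0.7, 5.3, 6.0]
width: 0.1
gripper_force: 3.0
t 8.3 press [  2.2  74.7 234.6] todo tool [1.2 9.3 9.7] F [-0.7  5.3  6. ] w 0.1 yaw err deg -0.1
```

```bash
python3 -m pendant '[{"travel":[0,6,8],"turn":0,"jaw":0},{"travel":[0,6,9],"turn":0,"jaw":0},{"travel":[0,6,9],"turn":0,"jaw":0},{"travel":[0,5,9],"turn":0,"jaw":0},{"travel":[0,4,9],"turn":0,"jaw":0},{"travel":[0,3,9],"turn":0,"jaw":0},{"travel":[0,3,9],"turn":0,"jaw":0},{"travel":[0,2,9],"turn":0,"jaw":0}]'; python3 -c "
from w import *;rep(1,110,160)"
```

```text
t: 9.1
tool_pos: [492.2, 56.9, 161.4]
ee_rot: [-0.105, 0.995, -0.0, -0.0]
wrist_force: [-0.2, 2.5, 3.1]
width: -0.0
gripper_force: 1.4
t 9.1 press [  0.3 107.9 161.4] todo tool [-0.7  2.1  1.4] F [-0.2  2.5  3.1] w -0.0 yaw err deg -0.0
```

```bash
python3 -m pendant '[{"travel":[1,2,8],"turn":0,"jaw":0},{"travel":[0,2,8],"turn":0,"jaw":0},{"travel":[0,1,7],"turn":0,"jaw":0},{"travel":[0,1,6],"turn":0,"jaw":0},{"travel":[0,0,5],"turn":0,"jaw":0},{"travel":[0,0,4],"turn":0,"jaw":0},{"travel":[0,0,3],"turn":0,"jaw":0},{"travel":[0,0,2],"turn":0,"jaw":0}]'; python3 -c "
from w import *;rep(1,115,114)"
```

```text
t: 9.9
tool_pos: [490.1, 62.3, 119.0]
ee_rot: [-0.105, 0.995, -0.0, -0.0]
wrist_force: [-1.5, 1.2, 1.9]
width: -0.0
gripper_force: 0.8
t 9.9 press [ -0.6 113.6 119. ] todo tool [-1.6  1.3  5. ] F [-1.5  1.2  1.9] w -0.0 yaw err deg -0.0
```

```bash
python3 -m pendant '[{"travel":[0,0,2],"turn":0,"jaw":0},{"travel":[0,0,2],"turn":0,"jaw":0},{"travel":[0,0,1],"turn":0,"jaw":0},{"travel":[0,0,1],"turn":0,"jaw":0},{"travel":[0,0,0],"turn":0,"jaw":0},{"travel":[0,0,0],"turn":0,"jaw":0},{"travel":[0,0,0],"turn":0,"jaw":0},{"travel":[0,0,0],"turn":0,"jaw":0}]'; python3 -c "
from w import *;rep(1,115,114)"
```

```text
t: 10.7
tool_pos: [490.3, 62.5, 113.9]
ee_rot: [-0.105, 0.995, 0.0, 0.0]
wrist_force: [-5.3, 0.9, 11.2]
width: -0.2
gripper_force: 5.4
t 10.7 press [ -0.4 113.7 113.9] todo tool [-1.4  1.2 -0.1] F [-5.3  0.9 11.2] w -0.2 yaw err deg -0.0
```

Seated: the tip is at the predicted 114 mm and the force has risen to 11 N. Retracting straight up, then checking.

```bash
python3 -m pendant '[{"travel":[0,0,-5],"turn":0,"jaw":0},{"travel":[0,0,-15],"turn":0,"jaw":0},{"travel":[0,0,-40],"turn":0,"jaw":0},{"travel":[0,0,-45],"turn":0,"jaw":0},{"travel":[0,0,-45],"turn":0,"jaw":0},{"travel":[0,45,-15],"turn":0,"jaw":0},{"travel":[0,45,0],"turn":0,"jaw":0},{"travel":[0,45,0],"turn":0,"jaw":0}]';python3 -m pendant '[{"travel":[0,45,0],"turn":0,"jaw":0},{"travel":[0,45,0],"turn":0,"jaw":0},{"travel":[0,30,0],"turn":0,"jaw":0},{"travel":[0,0,0],"turn":0,"jaw":0},{"travel":[0,0,0],"turn":0,"jaw":0},{"travel":[0,0,0],"turn":0,"jaw":0},{"travel":[0,0,0],"turn":0,"jaw":0},{"travel":[0,0,0],"turn":0,"jaw":0}]'; python3 - <<'E'
from w import *;rep(1,115,114)
from workcell import camera
import cv2,numpy as np
from h import C
a=camera("scene")["frame"][140:290,130:330,::-1]
cv2.imwrite("pics/d.png",cv2.resize(a,(800,600),interpolation=cv2.INTER_CUBIC))
c=C["scene"];f=192/np.tan(np.radians(c["fov_y"]/2))
for q in(.85,.9):
 for x in(-55,55):
  p=np.array(c["R"])@(O+X*x+Y*(215*np.cos(.9-q)-100)+[0,0,100+215*np.sin(.9-q)])+c["t"];print(q,x,(f*p[:2]/p[2]+[c["cx"],c["cy"]]-[130,140])*4)
E
```

```text
t: 11.5
tool_pos: [462.2, 195.7, 279.5]
ee_rot: [-0.104, 0.995, 0.001, 0.001]
wrist_force: [2.0, 0.2, -1.3]
width: -0.2
gripper_force: 0.0
t: 12.3
tool_pos: [437.7, 310.8, 278.5]
ee_rot: [-0.104, 0.995, 0.0, 0.0]
wrist_force: [0.5, 0.4, 0.2]
width: -0.2
gripper_force: 0.0
t 12.3 press [-3.000e-01  3.675e+02  2.785e+02] todo tool [  -1.5 -252.6  164.5] F [0.5 0.4 0.2] w -0.2 yaw err deg 0.1
0.85 -55 [628.78081028 187.81282874]
0.85 55 [640.99930972 302.63996233]
0.9 -55 [628.15713834 199.1816507 ]
0.9 55 [640.23165468 314.06713047]
```

View pics/d.png

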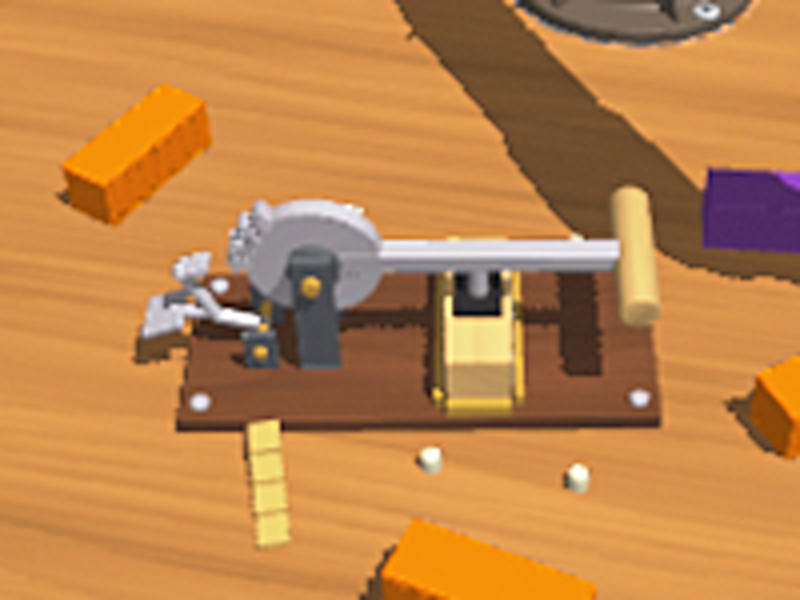

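The view shows the arm level with its pad on the block, the pawl still free at (165,315), and the buttons and wedge where they were. I'll check the arm angle from the handle's silhouette, and the movement of the loose parts, in numbers.

```bash
python3 - <<'E'
from h import *;from w import O,X,Y
from workcell import camera
n=camera("scene")["frame"];o=C["scene"]["frame"]
hsv=cv2.cvtColor(n,cv2.COLOR_RGB2HSV)
c=C["scene"];f=192/np.tan(np.radians(c["fov_y"]/2))
a=np.linspace(0,6.28,60)
for q in(.84,.87,.9,.93):
  P=np.array([O+X*x+Y*(215*np.cos(.9-q)-100+14*np.cos(t))+[0,0,100+215*np.sin(.9-q)+14*np.sin(t)] for x in(-55,55) for t in a])
  p=P@np.array(c["R"]).T+c["t"];u=f*p[:,:2]/p[:,2:]+[c["cx"],c["cy"]];print(q,u.min(0),u.max(0))
print(hsv[180:225,289].tolist()[::1])
# small parts: frame difference boxes outside arm/handle
d=(np.abs(n.astype(int)-o).max(2)>40).astype(np.uint8)
for i,s in enumerate(cv2.connectedComponentsWithStats(d)[2][1:]):
  if s[4]>12: print(s)
E
```

```text
0.84 [282.16697222 182.60721656] [295.72063316 218.8080889 ]
0.87 [282.14051516 184.35306635] [295.62981761 220.49759908]
0.9 [282.04530234 186.08569168] [295.46511277 222.17355367]
0.93 [281.88228412 187.80371761] [295.22767231 223.8346439 ]
[[15, 154, 111], [15, 153, 110], [15, 150, 112], [15, 151, 110], [15, 152, 111], [14, 157, 107], [15, 154, 109], [17, 134, 232], [21, 119, 248], [21, 118, 242], [21, 119, 240], [21, 121, 240], [21, 120, 241], [22, 119, 241], [22, 119, 240], [22, 119, 240], [22, 119, 241], [22, 119, 241], [22, 120, 241], [23, 119, 241], [22, 117, 242], [23, 115, 243], [23, 113, 243], [23, 112, 243], [23, 114, 243], [23, 113, 243], [23, 112, 244], [23, 113, 244], [23, 113, 244], [23, 110, 244], [23, 113, 244], [23, 116, 244], [23, 114, 244], [23, 114, 244], [23, 115, 248], [18, 129, 226], [17, 131, 187], [18, 129, 178], [18, 127, 169], [18, 121, 158], [18, 124, 152], [16, 130, 139], [12, 143, 128], [11, 155, 130], [10, 152, 131]]
[276   0  25  42 446]
[327   0   9   4  15]
[316   0  37  62 737]
[ 410    0   64   56 2174]
[448   0  39  14 133]
[507  49   5  12  28]
[291  56  10  24  87]
[312  57   4   9  16]
[472  64  40  57 858]
[397  68  54  38 678]
[299  81  14  12  88]
[299 106  12  12  40]
[ 208  109  133  125 4848]
[248 108   7   6  25]
[257 108  10   5  19]
[ 382  110   58   42 1297]
[ 300  125  141   58 1939]
[307 182  33  12 246]
[163 190  36  41 507]
[217 218   8   4  28]
```

```bash
python3 -c "
from workcell import hand_in;print(hand_in())"
```

```text
the job is handed in; nothing more can be done
None
```

I pressed the pawl free and pushed the arm down until its pad rested on the reed block (about 0.90 rad). The last picture showed the pawl still free, the block and small parts in place and the gripper clear. I handed it in at about 12 s, and no verdict came back.

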